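# Stand the fallen bulb cartons back up

## Robot

A 7-joint arm with a two-finger parallel gripper is mounted at the origin on a cart in front of the work surface, level with it; the furniture and walls round the work are solid. World frame = base frame: x ahead of the robot, y to its left, z up, the work surface at z = 0. Lengths are in m, angles in rad, forces in N, time in s.
With the tool pointing down it reaches from about 0.425 to 0.925 m from the base axis. Payload 6.8 kg.
Tool frame: the origin (TCP) lies on the mounting face of the last link; the fingertips stand 173 mm ahead of it and the grasp point (between the pads) lies 155 mm ahead of it (grip_point_offset is the distance from the TCP to the grasp point, in m); x points along the fingers, z is the direction in which the jaws open and shut, and the axes are right-handed (so a half turn about x gives the same grasp; the last joint's range is limited). The gripper opens to 85 mm and grips with 20 to 120 N. Pads are 22 mm wide; open, the fingers measure 114 mm over their backs; the gripper's body (76 mm by 85 mm) begins 54 mm behind the grasp point. The pads swing forward as they close: fully open they stand 13 mm farther back than shut.
Start: joints at [1.131, 0.477, 0.022, 1.555, -0.011, 1.109, -0.083], TCP at [0.22, -0.638, 0.405] pointing down, gripper open.
Joint ranges: [-2.96, 2.96], [-0.34, 2.1], [-1.41, 1.46], [0.24, 2.44], [-1.37, 4.51], [0.17, 1.92], [-2.96, 2.96]. Speed limits (rad/s): [2.39, 2.39, 3.14, 3.14, 3.14, 3.14, 3.14].

## Interface

Orientations are given as a rotation vector (axis times angle).
In Python, from bench import * gives the robot as it stands. The module is installed in compiled form; this text tells all that it offers.
- The arm moves only by the tool servo_tool, never from a script. Its argument "motion" is a list of rows, each a list of 5 numbers: the shift along the tool's x, y, z in m, then the turn about the tool's x in degrees, then the gripper command: -1 is fully open, 1 is shut, values between are in proportion. In form: [[dx, dy, dz, turn, fingers], ...]. A call has 1 to 8 rows; each row is the pose to reach, as a shift and turn from the pose measured when the call began, along the tool's axes at that moment; what a row does not reach only later rows make up. A row lasts 1/10 s, in which the tool goes at most 50 mm and 8.59 degrees, less where a joint would pass 70% of its speed; a pose out of reach is approached as far as the arm can. A call with a gripper value outside its range is refused whole. The fingers move at their own pace and stop on an object; "force" is the grip in N (left out, the last holds). Time passes only in rows, so rows that repeat a pose let the fingers close. It gives the time, the measured TCP pose, the force and the opening at its end, in the units of the state.
- get_obs(): the state, without advancing time (a new reading comes with each control period).
- grab_frame(name): name is "scene" or "top" or "wrist"; returns the picture (420x560x3 uint8, red, green, blue); there is no depth.
- camera_params(name): a dict with "mtx" (3x3 intrinsics, pixels), "world_to_cam" (4x4, takes a point from world to camera coordinates); the wrist camera has in their place "T_tool_cam" (4x4, takes a point from camera to tool coordinates, whose origin is the TCP and whose axes are the tool frame's). Camera axes: x right, y down, z forward; pixel columns grow to the right and rows downward; lengths in m; the calibration is good to about 2 mm. A picture is of the moment at which its call begins: read the wrist's pose just before it. camera_params takes no time and is no camera call.
- hand_in(): hands the job in, once; it reports no verdict.
The state is a dict: "clock": time; "joints": joint angles; "qvel": joint speeds; "tau": joint torques, N m; "tcp_pos": TCP position; "orientation": TCP orientation; "contact_force": force on the tool from outside, world axes, zero at the start; "moment": the same for the moment, N m; "grip_width": finger opening in m.
Only numpy, scipy, OpenCV 4.12 (cv2) and the standard library are available. Lean on these libraries where they do the work, as an engineer would, in place of code of your own. Each camera call takes 0.05 s, during which the arm holds its last target. There are 200 camera calls.

## Task

The two small bulb cartons on the rubber mat have fallen over. Push each of them back up with the fingertips, where it lies, so that both stand upright on the mat on their bases, with the lid end (the end with the blue band) on top, like the cartons standing behind the mat. Only tip them over their edge with light pushes: do not pinch, lift or crush the thin cartons, and leave the standing carton, the loose bulb, the black tape and the terminal strip where they are.

Things in the scene. Friction and masses are not known exactly. Their poses are not given: they have to be found in the camera images.
- carton_a_centre (a point): centre of the first fallen bulb carton: thin printed cardboard, white with a blue band round the lid end, 56 x 56 mm across, 66 mm from base to lid, about 55 g. The z axis points from base to lid (level now, straight up when it stands); x and y are square to the side faces. It lies on a side face on the mat: centre 31 mm above the worktop now, 36 mm when standing on the mat
- carton_b_centre (a point): centre of the second fallen bulb carton, same make, size, weight and axes as the first
- carton_standing_centre (a point): centre of a third bulb carton, same make, which stands upright on the bare worktop beyond the mat, centre 33 mm up; a bystander (two more stand farther back)
- bulb_1_centre (a point): loose white reflector bulb, 51 mm across, standing on its face 58 mm high; the point is 25 mm above its foot; a bystander
- black_tape: roll of black tape, 55 mm across, 19 mm high, lying flat; origin at the centre of its underside; a bystander
- strip: white terminal strip, 19 x 66 x 16 mm (long along its y axis), lying flat; origin at the centre of its underside; a bystander
- mat: dark ribbed anti-slip rubber mat on which both fallen cartons lie, 220 x 560 x 3 mm, fixed to the worktop; origin at the centre of its underside, y along its length. It grips well (friction about 1.0; bare worktop 0.6): a carton pushed near the top of its lid end, towards its base, by tips that rise with it, tips about its lower base edge and drops upright by itself beyond 50 degrees
- carton_a: the same first carton, at the centre of its base; axes as at its centre
- carton_b: the same second carton, at the centre of its base; axes as at its centre
Not all that is in view belongs to the job. What is shaped like the part that bears bulb_1_centre but green or red is not meant.

How it is judged:
By the outcome, as a careful person would: the job done as asked, in the order asked, and still so for the second after the job is handed in, with the robot touching nothing.
It also fails if it takes over 54 s, if anything falls off the work surface, if the arm or the gripper's body presses on something with over 40 N, if the wrist force passes 120 N, or if a joint passes its speed limit or range.

## Working session

There is one attempt and no reset: what is moved stays moved. The work goes in short steps, Python scripts to look and compute and a tool call to move; the robot and the scene stay as the last step left them, time stands still between calls to the robot, and variables do not carry over. Pictures are saved under pics/ and viewed, about 8 in all and at most 12, crops included, and the job is handed in when it is done.

Besides the shell and the picture viewer there is one more tool, called after "Emit:" as name(argument=value, ...), one argument or row to a line, values as JSON. servo_tool: Moves the arm, as the interface text tells. Its arguments: {"type":"object","properties":{"motion":{"type":"array","items":{"type":"array","items":{"type":"number"}}},"force":{"type":"number"}},"required":["motion"]}

```bash
mkdir -p pics; python3 - <<'E'
from bench import *
import cv2, numpy as np
o=get_obs(); print({k:np.round(v,3).tolist() for k,v in o.items()})
for n in ("scene","top"):
    f=grab_frame(n); cv2.imwrite(f"pics/{n}0.png",f[...,::-1])
    p=camera_params(n); print(n,np.round(p["mtx"],1).tolist(),np.round(p["world_to_cam"],3).tolist())
print(np.round(camera_params("wrist")["T_tool_cam"],3).tolist())
E
```

```text
{'clock': 0.0, 'joints': [1.131, 0.478, 0.022, 1.556, -0.011, 1.109, -0.083], 'qvel': [0.002, -0.0, 0.0, 0.001, -0.001, -0.001, -0.001], 'tau': [-0.0, -59.644, 1.608, -28.12, 0.012, 0.009, 0.0], 'tcp_pos': [0.22, -0.638, 0.404], 'orientation': [0.962, 1.35, -0.961], 'contact_force': [-0.744, -0.079, -0.333], 'moment': [0.011, -0.029, -0.006], 'grip_width': 0.086}
scene [[401.5, 0.0, 276.3], [0.0, 401.5, 201.8], [0.0, 0.0, 1.0]] [[-0.777, -0.629, 0.001, 0.574], [-0.349, 0.429, -0.833, 0.199], [0.524, -0.648, -0.553, 1.156], [0.0, 0.0, 0.0, 1.0]]
top [[400.4, 0.0, 274.3], [0.0, 400.4, 207.6], [0.0, 0.0, 1.0]] [[0.002, -1.0, 0.009, 0.15], [-0.998, -0.003, -0.057, 0.595], [0.057, -0.009, -0.998, 1.142], [0.0, 0.0, 0.0, 1.0]]
[[0.001, -0.3, 0.954, 0.031], [-0.0, -0.954, -0.3, 0.077], [1.0, -0.0, -0.001, 0.001], [0.0, 0.0, 0.0, 1.0]]
```

View pics/scene0.png

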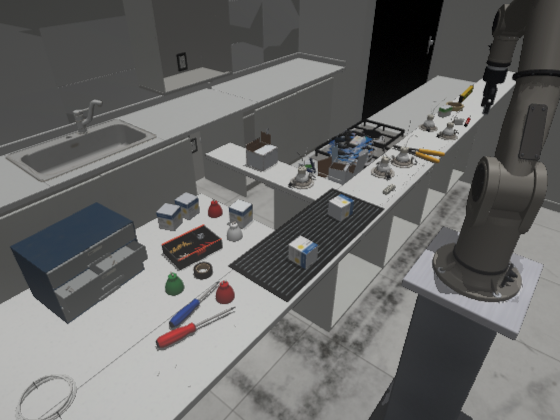

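View pics/top0.png

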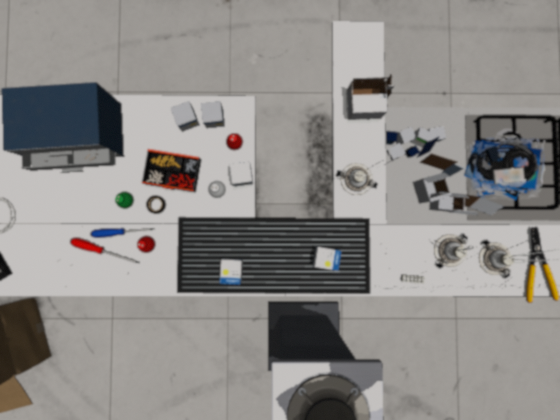

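The scene view shows the two fallen cartons at about (303,251) and (340,207). In the top view they are at (231,271), with the band toward the robot, and at (327,259), with the band to the right (-y). Next I'll measure both.

```bash
cat > h.py <<'E'
from bench import *
import cv2, numpy as np
from scipy.spatial.transform import Rotation as R
def ray(name,uv,z):
    p=camera_params(name); K=p["mtx"]; W=np.array(p["world_to_cam"])
    c=-W[:3,:3].T@W[:3,3]; d=W[:3,:3].T@np.linalg.solve(K,[uv[0],uv[1],1]); return c+d*(z-c[2])/d[2]
E
python3 - <<'E'
from h import *
f=cv2.imread("pics/top0.png"); hsv=cv2.cvtColor(f,cv2.COLOR_BGR2HSV)
out=[]
for n,(u,v) in dict(a=(231,271),b=(327,259)).items():
    x0,y0=u-25,v-25
    m=np.zeros(f.shape[:2],np.uint8); m[y0:y0+48,x0:x0+50]=(f.max(2)>95)[y0:y0+48,x0:x0+50]
    m[292:]=0
    cs,_=cv2.findContours(m,cv2.RETR_EXTERNAL,cv2.CHAIN_APPROX_NONE); c=max(cs,key=cv2.contourArea)
    P=np.array([ray("top",p[0],.062)[:2] for p in c],np.float32)
    r=cv2.minAreaRect(P); print(n,r,np.round(cv2.boxPoints(r),3).tolist())
    mb=cv2.inRange(hsv,(95,110,60),(125,255,255)); mm=np.zeros_like(mb); mm[y0:y0+48,x0:x0+50]=mb[y0:y0+48,x0:x0+50]
    ys,xs=np.nonzero(mm); print("blue",len(xs),ray("top",(xs.mean(),ys.mean()),.062))
    out.append(cv2.resize(f[y0:y0+50,x0:x0+50],(400,400),interpolation=cv2.INTER_CUBIC))
cv2.imwrite("pics/crop1.png",np.hstack(out))
# scene crop
# others: top view
for n,uv,z in (("standing",(241,174),.066),("mat TL",(178,217),.003),("mat BR",(370,293),.003),("strip",(411,278),.016),("bulb",(217,188),.04),("tape",(156,204),.02),("redbulb",(146,244),.04)): print(n,np.round(ray("top",uv,z),3))
E
```

```text
a ((0.4154294431209564, 0.25721171498298645), (0.06827412545681, 0.09341616183519363), 0.07041937112808228) [[0.38100001215934753, 0.30399999022483826], [0.38100001215934753, 0.20999999344348907], [0.44999998807907104, 0.210999995470047], [0.44999998807907104, 0.30399999022483826]]
blue 122 [0.38867657 0.27629413 0.062     ]
b ((0.4501415193080902, 0.007469877600669861), (0.13430926203727722, 0.07012492418289185), 88.36431121826172) [[0.4129999876022339, -0.05900000035762787], [0.4830000102519989, -0.061000000685453415], [0.4869999885559082, 0.07400000095367432], [0.4169999957084656, 0.07599999755620956]]
blue 101 [ 0.44783109 -0.02123472  0.062     ]
standing [0.685 0.245 0.066]
mat TL [0.567 0.433 0.003]
mat BR [ 0.348 -0.126  0.003]
strip [ 0.393 -0.241  0.016]
bulb [0.648 0.315 0.04 ]
tape [0.604 0.492 0.02 ]
redbulb [0.489 0.513 0.04 ]
```

View pics/crop1.png

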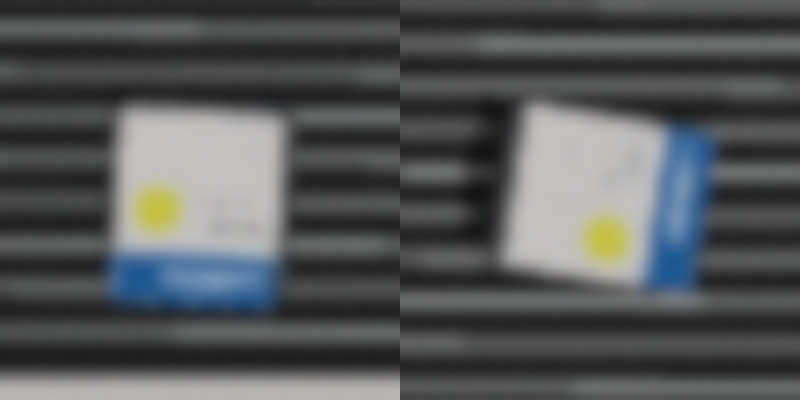

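```bash
python3 - <<'E'
from h import *
for n,o,C in (("a",(206,246),[(120,103),(287,117),(275,308),(107,297)]),("b",(302,234),[(125,100),(315,135),(292,290),(97,265)])):
    P=np.array([ray("top",((u+.5)/8-.5+o[0],(v+.5)/8-.5+o[1]),.059)[:2] for u,v in C])
    TL,TR,BR,BL=P
    print(n,P.round(3).tolist(),"c",P.mean(0).round(4),[round(float(np.linalg.norm(P[i]-P[(i+1)%4])),4) for i in range(4)])
    z=(BL+BR-TL-TR) if n=="a" else (TR+BR-TL-BL)
    l=(BL+BR)/2 if n=="a" else (TR+BR)/2
    print("lid dir",z/np.linalg.norm(z),np.degrees(np.arctan2(z[1],z[0])),"lid mid",l)
E
```

```text
a [[0.451, 0.3], [0.446, 0.243], [0.381, 0.246], [0.384, 0.304]] c [0.4155 0.2735] [0.0579, 0.0655, 0.0579, 0.0665]
lid dir [-0.99839632  0.05661087] 176.7547011438581 lid mid [0.38257824 0.27536827]
b [[0.485, 0.033], [0.473, -0.033], [0.42, -0.024], [0.429, 0.043]] c [0.4519 0.0047] [0.067, 0.054, 0.068, 0.0577]
lid dir [-0.15145504 -0.98846415] -98.71125749713997 lid mid [ 0.44680074 -0.02860737]
```

```bash
cat >> h.py <<'E'
def togo(target,push):
    "shift in tool axes to bring TCP to target; turn about tool x to lay tool y along +-push"
    o=get_obs(); M=R.from_rotvec(o["orientation"]).as_matrix()
    s=M.T@(np.array(target)-o["tcp_pos"]); p=M.T@np.array([*push,0.])
    t=np.degrees(np.arctan2(p[2],p[1])); t=(t+90)%180-90
    print("tcp",np.round(o["tcp_pos"],4),"F",np.round(o["contact_force"],2),"w",round(float(o["grip_width"]),3),"t",round(float(o["clock"]),2)); print(np.round(M,3).tolist())
    print("shift",np.round(s,4),"turn",round(float(t),1),"push in tool",np.round(p,3))
E
python3 - <<'E'
from h import *
d=np.array([.1515,.9885]); lid=np.array([.4468,-.0286])
t=lid-d*.030
togo([*t,.30],d)
E
```

```text
tcp [ 0.2198 -0.6379  0.4038] F [-0.25  0.29  0.16] w 0.085 t 0.1
[[-0.001, 0.945, 0.326], [0.002, 0.326, -0.945], [-1.0, -0.0, -0.002]]
shift [ 0.1046  0.3992 -0.4754] turn -62.3 push in tool [ 0.001  0.465 -0.885]
```

Emit:
servo_tool(
  motion=[
    [0.01,0.025,-0.03,-7,1],
    [0.02,0.05,-0.06,-15,1],
    [0.03,0.075,-0.09,-23,1],
    [0.04,0.1,-0.12,-31,1],
    [0.05,0.13,-0.155,-39,1],
    [0.06,0.16,-0.19,-47,1],
    [0.07,0.19,-0.225,-55,1],
    [0.08,0.22,-0.262,-62.3,1],
  ],
  force=20,
)

```text
clock: 0.9
tcp_pos: [0.3426, -0.3168, 0.3238]
orientation: [0.116, 1.568, -0.114]
contact_force: [1.7, 1.1, 1.2]
grip_width: -0.0
```

```bash
python3 - <<'E'
from h import *
d=np.array([.1515,.9885]); lid=np.array([.4468,-.0286])
togo([*(lid-d*.030),.30],d)
E
```

```text
tcp [ 0.3426 -0.3168  0.3238] F [1.72 1.05 1.16] w -0.0 t 0.9
[[-0.001, 0.146, 0.989], [0.001, 0.989, -0.146], [-1.0, 0.001, -0.001]]
shift [0.0241 0.2703 0.0609] turn 0.3 push in tool [0.001 1.    0.006]
```

Emit:
servo_tool(
  motion=[
    [0.003,0.045,0.01,0.3,1],
    [0.006,0.09,0.02,0.3,1],
    [0.01,0.135,0.03,0.3,1],
    [0.015,0.18,0.04,0.3,1],
    [0.019,0.22,0.05,0.3,1],
    [0.022,0.25,0.057,0.3,1],
    [0.024,0.27,0.061,0.3,1],
    [0.024,0.27,0.061,0.3,1],
  ],
)

```text
clock: 1.7
tcp_pos: [0.4431, -0.0557, 0.3]
orientation: [0.117, 1.568, -0.113]
contact_force: [-0.9, 1.1, -0.3]
grip_width: 0.0001
```

Emit:
servo_tool(
  motion=[
    [0.02,0,0,0,1],
    [0.04,0,0,0,1],
    [0.058,0,0,0,1],
    [0.07,0,0,0,1],
    [0.075,0,0,0,1],
    [0.075,0,0,0,1],
  ],
)

```text
clock: 2.3
tcp_pos: [0.4428, -0.0559, 0.2246]
orientation: [0.118, 1.569, -0.113]
contact_force: [0.0, 0.1, 0.6]
grip_width: -0.0002
```

```bash
python3 - <<'E'
from h import *
d=np.array([.1515,.9885]); lid=np.array([.4468,-.0286])
togo([*(lid-d*.011),.224],d)
a=grab_frame("wrist"); b=grab_frame("scene")[160:300,250:430]
cv2.imwrite("pics/c2.png",np.hstack([cv2.resize(a,(400,300)),cv2.resize(b,(386,300))])[...,::-1])
E
```

```text
tcp [ 0.4428 -0.0559  0.2246] F [0.02 0.07 0.6 ] w -0.0 t 2.3
[[-0.001, 0.147, 0.989], [0.003, 0.989, -0.147], [-1.0, 0.002, -0.002]]
shift [ 0.0006  0.0165 -0.0001] turn 0.3 push in tool [0.002 1.    0.005]
```

View pics/c2.png

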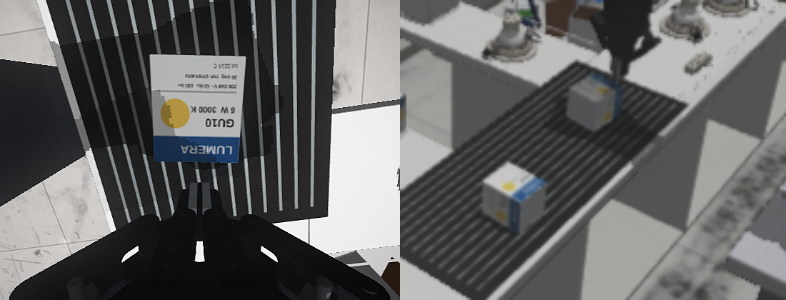

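The wrist view shows the closed tips, around (200,195), centred on carton B's lid edge, which spans about (153–240,160). There is a small gap between them. I'll approach and start tipping.

Emit:
servo_tool(
  motion=[
    [0,0.006,0,0,1],
    [0,0.012,0,0,1],
    [0,0.016,0,0,1],
    [-0.002,0.019,0,0,1],
    [-0.0055,0.022,0,0,1],
    [-0.0105,0.026,0,0,1],
    [-0.015,0.031,0,0,1],
    [-0.0195,0.0365,0,0,1],
  ],
)

```text
clock: 3.2
tcp_pos: [0.4487, -0.0192, 0.2456]
orientation: [0.117, 1.567, -0.113]
contact_force: [-0.5, -0.3, -0.1]
grip_width: 0.0
```

```bash
python3 - <<'E'
from h import *
togo([.4468,-.0286,.224],[.1515,.9885])
a=grab_frame("wrist"); b=grab_frame("scene")[160:300,250:430]
cv2.imwrite("pics/c3.png",np.hstack([cv2.resize(a,(400,300)),cv2.resize(b,(386,300))])[...,::-1])
E
```

```text
tcp [ 0.4487 -0.0192  0.2456] F [-0.49 -0.32 -0.09] w 0.0 t 3.2
[[0.001, 0.146, 0.989], [0.003, 0.989, -0.146], [-1.0, 0.003, 0.0]]
shift [ 0.0216 -0.0097 -0.0005] turn 0.3 push in tool [0.003 1.    0.005]
```

View pics/c3.png

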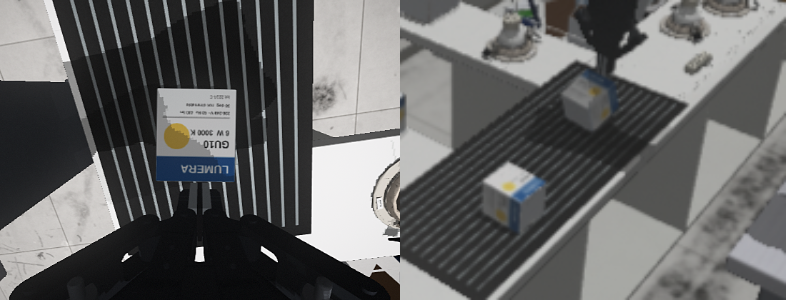

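The carton is tipping: its end is raised in the scene view and the tips are still on the lid face. I'll continue along the arc.

Emit:
servo_tool(
  motion=[
    [-0.0035,0.006,0,0,1],
    [-0.007,0.0125,0,0,1],
    [-0.0095,0.019,0,0,1],
    [-0.0115,0.026,0,0,1],
    [-0.013,0.033,0,0,1],
    [-0.0138,0.039,0,0,1],
    [-0.0142,0.044,0,0,1],
    [-0.0145,0.048,0,0,1],
  ],
)

```text
clock: 4.1
tcp_pos: [0.456, 0.0293, 0.2604]
orientation: [0.116, 1.566, -0.112]
contact_force: [0.4, 0.2, 1.0]
grip_width: 0.0002
```

```bash
python3 - <<'E'
from h import *
togo([.4468,-.0286,.224],[.1515,.9885])
a=grab_frame("wrist"); b=grab_frame("scene")[160:300,250:430]
cv2.imwrite("pics/c4.png",np.hstack([cv2.resize(a,(400,300)),cv2.resize(b,(386,300))])[...,::-1])
E
```

```text
tcp [0.456  0.0293 0.2604] F [0.36 0.24 0.96] w 0.0 t 4.1
[[0.002, 0.145, 0.989], [0.003, 0.989, -0.145], [-1.0, 0.003, 0.001]]
shift [ 0.0363 -0.0587 -0.0007] turn 0.4 push in tool [0.003 1.    0.007]
```

View pics/c4.png

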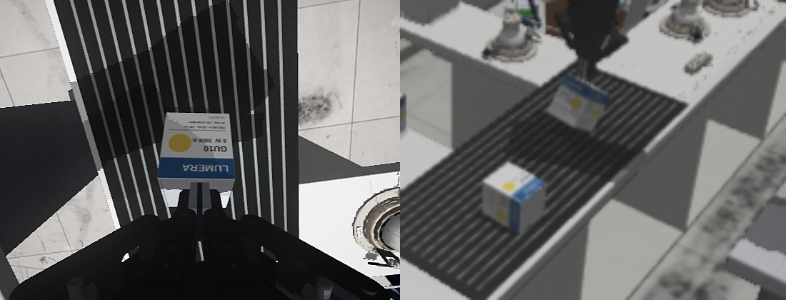

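Carton B is now near its balance point, at roughly 45–50°. A little more push should do it.

Emit:
servo_tool(
  motion=[
    [0,0.004,0,0,1],
    [0,0.008,0,0,1],
    [-0.001,0.012,0,0,1],
    [-0.001,0.016,0,0,1],
    [-0.002,0.019,0,0,1],
    [-0.002,0.019,0,0,1],
    [-0.01,0.015,0,0,1],
    [-0.03,0.01,0,0,1],
  ],
)

```text
clock: 5.0
tcp_pos: [0.4567, 0.0387, 0.29]
orientation: [0.115, 1.569, -0.111]
contact_force: [0.1, 0.3, 0.6]
grip_width: 0.0002
```

```bash
python3 - <<'E'
from h import *
d=np.array([.9984,-.0566]); lid=np.array([.3826,.2754])
togo([*(lid-d*.027),.33],d)
a=grab_frame("wrist"); b=grab_frame("scene")[160:300,250:430]
cv2.imwrite("pics/c5.png",np.hstack([cv2.resize(a,(400,300)),cv2.resize(b,(386,300))])[...,::-1])
E
```

```text
tcp [0.4567 0.0387 0.29  ] F [0.14 0.34 0.63] w 0.0 t 5.0
[[-0.001, 0.144, 0.99], [0.003, 0.99, -0.144], [-1.0, 0.003, -0.002]]
shift [-0.0392  0.2213 -0.1343] turn 85.0 push in tool [-0.001  0.087  0.996]
```

View pics/c5.png

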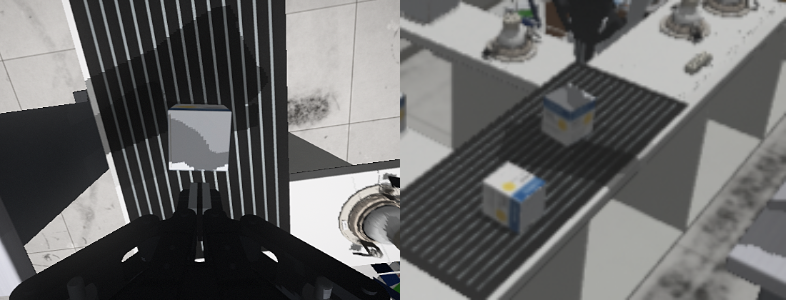

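Carton B now stands upright with its lid and blue band on top. Next is carton A.

Emit:
servo_tool(
  motion=[
    [-0.03,0,0,8,1],
    [-0.04,0.03,0,16,1],
    [-0.04,0.07,0,24,1],
    [-0.04,0.11,0,32,1],
    [-0.04,0.15,0,40,1],
    [-0.04,0.185,-0.02,48,1],
    [-0.04,0.21,-0.045,56,1],
    [-0.04,0.22,-0.07,64,1],
  ],
)

```text
clock: 5.9
tcp_pos: [0.4197, 0.2688, 0.333]
orientation: [0.988, 1.336, -0.976]
contact_force: [-0.4, 0.7, 0.0]
grip_width: 0.0004
```

```bash
python3 - <<'E'
from h import *
d=np.array([.9984,-.0566]); lid=np.array([.3826,.2754])
togo([*(lid-d*.027),.33],d)
E
```

```text
tcp [0.4197 0.2688 0.333 ] F [-0.37  0.67  0.  ] w 0.0 t 5.9
[[0.006, 0.954, 0.3], [0.005, 0.3, -0.954], [-1.0, 0.007, -0.003]]
shift [ 0.0027 -0.0587 -0.0269] turn 20.7 push in tool [0.005 0.936 0.353]
```

Emit:
servo_tool(
  motion=[
    [0,-0.015,-0.007,7,1],
    [0,-0.03,-0.014,14,1],
    [0,-0.045,-0.02,20.7,1],
    [0.002,-0.056,-0.025,20.7,1],
    [0.002,-0.0587,-0.027,20.7,1],
    [0.002,-0.0587,-0.027,20.7,1],
  ],
)

```text
clock: 6.5
tcp_pos: [0.3556, 0.277, 0.3307]
orientation: [1.255, 1.182, -1.243]
contact_force: [0.6, -0.5, -0.3]
grip_width: -0.0001
```

```bash
python3 - <<'E'
from h import *
d=np.array([.9984,-.0566]); lid=np.array([.3826,.2754])
togo([*(lid-d*.027),.224],d); print(np.round(get_obs()["joints"],2))
E
```

```text
tcp [0.3556 0.277  0.3307] F [ 0.64 -0.47 -0.3 ] w -0.0 t 6.5
[[0.006, 0.999, -0.054], [0.005, -0.054, -0.999], [-1.0, 0.005, -0.005]]
shift [ 0.1067 -0.0005  0.0006] turn 0.1 push in tool [0.005 1.    0.002]
[-0.47  0.23 -0.37  2.13  0.12  0.8  -2.54]
```

Emit:
servo_tool(
  motion=[
    [0.02,0,0,0,1],
    [0.045,0,0,0,1],
    [0.07,0,0,0,1],
    [0.09,0,0,0,1],
    [0.102,0,0,0,1],
    [0.1065,0,0,0,1],
    [0.1065,0,0,0,1],
  ],
)

```text
clock: 7.2
tcp_pos: [0.3566, 0.2775, 0.224]
orientation: [1.255, 1.183, -1.243]
contact_force: [-0.4, -0.8, 0.2]
grip_width: -0.0001
```

```bash
python3 - <<'E'
from h import *
d=np.array([.9984,-.0566]); lid=np.array([.3826,.2754])
togo([*(lid-d*.011),.224],d); print(np.round(get_obs()["joints"],2))
a=grab_frame("wrist"); b=grab_frame("scene")[180:320,230:410]
cv2.imwrite("pics/c6.png",np.hstack([cv2.resize(a,(400,300)),cv2.resize(b,(386,300))])[...,::-1])
E
```

```text
tcp [0.3566 0.2775 0.224 ] F [-0.41 -0.82  0.18] w -0.0 t 7.2
[[0.005, 0.999, -0.054], [0.004, -0.054, -0.999], [-1.0, 0.005, -0.005]]
shift [0.0001 0.0151 0.0007] turn 0.1 push in tool [0.005 1.    0.003]
[-0.54  0.41 -0.31  2.2   0.24  0.55 -2.65]
```

View pics/c6.png

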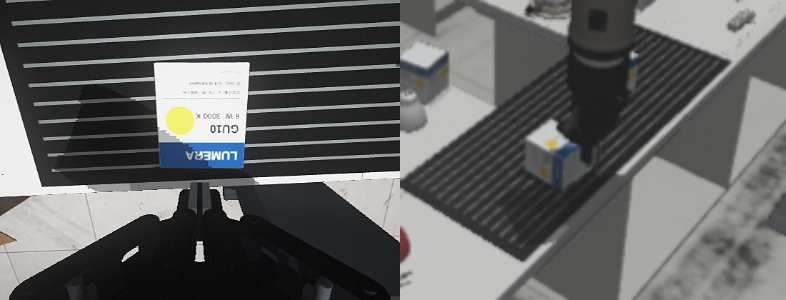

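Tips are centred on carton A's lid edge (spans 160–243, tips at 200). I'll use the same motion as for B.

Emit:
servo_tool(
  motion=[
    [0,0.006,0,0,1],
    [0,0.011,0,0,1],
    [0,0.015,0,0,1],
    [-0.002,0.018,0,0,1],
    [-0.0055,0.021,0,0,1],
    [-0.0105,0.025,0,0,1],
    [-0.015,0.03,0,0,1],
    [-0.0195,0.0355,0,0,1],
  ],
)

```text
clock: 8.1
tcp_pos: [0.3925, 0.2758, 0.2451]
orientation: [1.257, 1.182, -1.241]
contact_force: [0.5, 0.2, -0.2]
grip_width: 0.0002
```

Emit:
servo_tool(
  motion=[
    [-0.0035,0.006,0,0,1],
    [-0.007,0.0125,0,0,1],
    [-0.0095,0.019,0,0,1],
    [-0.0115,0.026,0,0,1],
    [-0.013,0.033,0,0,1],
    [-0.0138,0.039,0,0,1],
    [-0.0142,0.044,0,0,1],
    [-0.0145,0.048,0,0,1],
  ],
)

```text
clock: 8.9
tcp_pos: [0.4408, 0.2731, 0.2599]
orientation: [1.257, 1.182, -1.241]
contact_force: [0.8, 0.1, 0.9]
grip_width: 0.0001
```

```bash
python3 - <<'E'
from h import *
togo([.3826,.2754,.224],[.9984,-.0566])
a=grab_frame("wrist"); b=grab_frame("scene")[180:320,230:410]
cv2.imwrite("pics/c7.png",np.hstack([cv2.resize(a,(400,300)),cv2.resize(b,(386,300))])[...,::-1])
E
```

```text
tcp [0.4408 0.2731 0.2599] F [0.84 0.12 0.9 ] w 0.0 t 8.9
[[0.007, 0.999, -0.054], [0.006, -0.054, -0.999], [-1.0, 0.007, -0.006]]
shift [ 0.0355 -0.0585  0.0011] turn 0.1 push in tool [0.007 1.    0.002]
```

View pics/c7.png

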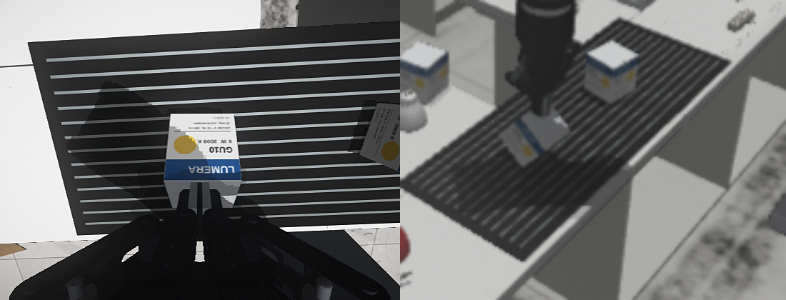

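Carton A is at about 45–50° and B still stands. I'll finish the push, then back off upward.

Emit:
servo_tool(
  motion=[
    [0,0.004,0,0,1],
    [0,0.008,0,0,1],
    [-0.001,0.012,0,0,1],
    [-0.001,0.016,0,0,1],
    [-0.002,0.019,0,0,1],
    [-0.002,0.019,0,0,1],
    [-0.01,0.015,0,0,1],
    [-0.03,0.01,0,0,1],
  ],
)

```text
clock: 9.8
tcp_pos: [0.4496, 0.2718, 0.2891]
orientation: [1.254, 1.183, -1.245]
contact_force: [0.2, 0.8, -0.0]
grip_width: -0.0004
```

Emit:
servo_tool(
  motion=[
    [-0.03,0,0,0,1],
    [-0.07,0,0,0,1],
    [-0.11,0,0,0,1],
    [-0.13,-0.02,0,0,1],
    [-0.14,-0.03,0,0,1],
    [-0.14,-0.03,0,0,1],
    [-0.14,-0.03,0,0,1],
    [-0.14,-0.03,0,0,1],
  ],
)

```text
clock: 10.6
tcp_pos: [0.4193, 0.2724, 0.4276]
orientation: [1.252, 1.183, -1.247]
contact_force: [-0.2, 0.3, -0.1]
grip_width: 0.0001
```

```bash
python3 - <<'E'
from h import *
togo([.3826,.2754,.224],[.9984,-.0566])
a=grab_frame("wrist"); b=grab_frame("scene")[160:300,150:430]
cv2.imwrite("pics/c8.png",np.hstack([cv2.resize(a,(300,225)),cv2.resize(b,(450,225))])[...,::-1])
E
```

```text
tcp [0.4193 0.2724 0.4276] F [-0.22  0.35 -0.12] w 0.0 t 10.6
[[0.002, 0.998, -0.055], [0.002, -0.055, -0.998], [-1.0, 0.002, -0.002]]
shift [ 0.2035 -0.0372 -0.0005] turn 0.1 push in tool [0.002 1.    0.002]
```

View pics/c8.png

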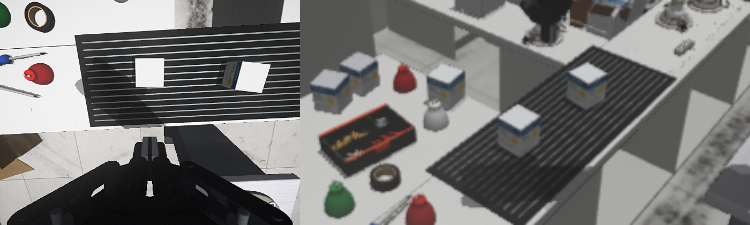

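Both cartons stand upright with the blue band on top, at (519,128) and (588,86) in the scene crop. The bystanders haven't moved and the arm is clear, so I'll hand in.

```bash
python3 -c "
from bench import *
print(hand_in())"
```

```text
the job is handed in; nothing more can be done
None
```

Both fallen cartons now stand upright on the mat with the blue lid end on top, and the job is handed in at about 10.7 s of the 54 s allowed. I tipped each one over its base edge with the closed fingertips rising along the arc. Nothing was gripped or lifted.

- **Final pictures:** The scene and wrist views showed both cartons upright. The standing carton, bulb, tape and strip looked to be where they were, judged by eye and not re-measured.
- **Forces:** The force readings, taken at the end of each move, stayed within about 2 N. The arm was clear and touching nothing at the end.
- **Failed checks:** None failed or disagreed. My first automatic outline of the cartons was spoilt by the bright mat ribs, so I used corner points read from the enlarged top view instead.

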